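# Tip a padlock onto its back and seat it in the filing stop

### The job

Tip the big standing padlock over onto its plain back so that the keyhole side faces up, on the open bench. Then slide it along the bench, without lifting it, into the inside corner of the low wooden stop, foot towards the short end fence and one long side along the long fence, and press the foot home against the end fence with roughly 12 N (never over 25 N on the stop) for at least half a second. Let go, leaving it flat and snug against both fences, and leave the bell, the file and the small padlock alone.

Things in the scene. Friction and masses are not known exactly. Their poses are not given: they have to be found in the camera images.
- padlock: big padlock, first standing on its foot, shackle up, 0.4 to 0.9 kg. Dark steel body 44 mm thick (x), 60 wide (y), 85 tall (z). Origin: centre of the foot face; z runs from foot to shackle. Keyhole on its -x face; +x face is the plain flat back. Pushed in its +x above about 60 mm it tips onto its back (pushed low it slides); then x points down, z lies level, origin 22 mm above the bench
- padlock_mid (a point): the centre of the padlock's steel body, 42.5 mm along its z from the foot; 22 mm above the bench when the padlock lies flat. Slid along the bench it drags with about 2 to 6 N
- keyhole (a point): middle of the round brass keyhole plate, 25 mm across and 4 mm proud of the padlock's -x face, 40 mm from the foot; on top and 48 mm above the bench once the padlock lies on its back
- shackle_top (a point): crown of the padlock's rigid shackle, 120 mm from the foot along its z. The shackle is 10 mm round bar, 44 mm wide over all, centred in the body's thickness, and stands 35 mm out of the body
- stop: fixed rigid L-shaped stop of pale battens, 20 mm wide and only 14 mm high (fingers can pass above), open bench inside the corner. Origin: the inside corner at bench height; x runs along the long fence's inner face, away from the end fence; y along the end fence's inner face, away from the long fence; z up. Long fence: inner face in the plane y = 0, from x = -20 to 110 mm
- end_fence: the short batten of the stop, rigid with it; same origin and axes as the stop. Its inner face lies in the plane x = 0, from y = 0 to 72 mm; 14 mm high, 20 mm thick
- seat (a point): where the padlock's origin (centre of its foot) is when seated: in the stop's frame x = 0, y = 30 mm, z = 22 mm, with the padlock on its back, shackle pointing along the stop's +x, foot touching the end fence and one 85 mm long side touching the long fence
- bell: bystander: small brass bell standing on its mouth, 56 mm across, 70 mm high; origin at the centre of the mouth
- file: bystander: flat file lying on the bench, 270 mm long along its x, 26 mm wide and high, pale wooden handle to its -x; origin under it, 110 mm from the handle's end
- small_lock: bystander: small padlock standing on its foot, 40 mm wide (y), 24 mm thick (x), 70 mm high with its shackle; origin at the centre of its foot
Mind the look-alikes: they are no part of the job. Leave any orange look-alike of the padlock alone. There is more than one size of the stop; the job needs the larger.

How it is judged:
On the way, in this order (a step that is already met when the one before it is completed fails the run):
1. the padlock lies flat on its back on the bench, keyhole up, at rest and not yet touching the stop (angle between padlock's own x axis and vertical above 3.06 rad and height (world z) of padlock_mid below 0.025 m and linear speed of padlock below 0.02 m/s and contact force between padlock and stop below 0.1 N), for 0.2 s.
2. the padlock is in the corner, along the long fence, and its foot is pressed against the end fence with more than 6 N for 0.5 s (contact force between padlock and end_fence above 6 N and x of padlock in the frame of stop below 0.004 m and y of padlock in the frame of stop below 0.034 m and angle between the z axis of padlock and the x axis of stop, either way round below 0.06 rad and angle between padlock's own x axis and vertical above 3.06 rad), for 0.5 s.
At the end, for the whole second after the job is handed in: the padlock lies flat (within 0.08 rad) on its back, keyhole up, at rest and released, its foot within 3 mm of the end fence, its side within 3 mm of the long fence and its length within 0.05 rad of the long fence's direction (angle between padlock's own x axis and vertical above 3.06 rad and height (world z) of padlock_mid below 0.025 m and x of padlock in the frame of stop between -0.005 and 0.003 m and y of padlock in the frame of stop between 0.025 and 0.033 m and angle between the z axis of padlock and the x axis of stop, either way round below 0.05 rad and linear speed of padlock below 0.01 m/s); the robot touches nothing.
It fails at once if anything presses on the stop with more than 25 N (contact force between stop and anything else above 25 N).
It fails at once if the standing padlock is picked up (its middle rises above 58 mm) (height (world z) of padlock_mid above 0.058 m).
It fails at once if the lying padlock is lifted off the bench by more than 8 mm (angle between padlock's own x axis and vertical above 3.06 rad and height (world z) of padlock_mid above 0.03 m).
It fails at once if the padlock is tipped onto its keyhole face (angle between padlock's own x axis and vertical below 0.5 rad).
It fails at once if the bell, the file or the small padlock is moved by more than 15 mm (distance of any of bell, file, small_lock from where it was at the start of the episode above 0.015 m).
It also fails if it takes over 72 s, if anything falls off the work surface, if the arm or the gripper's body presses on something with over 40 N, if the wrist force passes 120 N, or if a joint passes its speed limit or range.

### The arm

A 7-joint arm with a two-finger parallel gripper is mounted at the origin on the work surface. World frame = base frame: x ahead of the robot, y to its left, z up, the work surface at z = 0. Lengths are in m, angles in rad, forces in N, time in s.
With the tool pointing down it reaches from about 0.425 to 0.975 m from the base axis. Payload 16.7 kg.
Tool frame: the origin (TCP) lies at the very end of the fingers, on their centre line; the grasp point (between the pads) lies 19 mm behind it; z points along the fingers, y is the line along which they close (so a half turn about z gives the same grasp; the last joint's range is limited). The gripper opens to 85 mm and grips with 20 to 120 N. Pads are 22 mm wide; open, the fingers measure 114 mm over their backs; the gripper's body (76 mm by 85 mm) begins 54 mm behind the grasp point. The pads swing forward as they close: fully open they stand 13 mm farther back than shut.
Start: joints at [-1.296, 0.426, 0.074, 1.606, -0.034, 1.111, -0.067], TCP at [0.278, 0.615, 0.204] pointing down, gripper open.
Joint ranges: [-2.85, 2.85], [-0.5, 2.14], [-1.23, 1.37], [0.21, 2.46], [-1.02, 4.16], [0.16, 2.05], [-2.73, 2.73]. Speed limits (rad/s): [1.89, 1.89, 2.39, 2.39, 3.01, 3.01, 3.01].

### API

Orientations are given as a rotation vector (axis times angle).
In Python, from cell import monitor, optics, arm gives the robot as it stands. The module is installed in compiled form; this text tells all that it offers.
- The arm moves only by the tool step_arm, never from a script. Its argument "commands" is a list of rows, each an object of numbers: "x", "y", "z": the shift along the tool's x, y, z in m; "twist": the turn about the tool's z in degrees. In form: [{"x": .., "y": .., "z": .., "twist": ..}, ...]. A call has exactly 8 rows; each row is the pose to reach, as a shift and turn from the pose commanded when the call began, along the tool's axes at that moment; what a row does not reach only later rows make up. A row lasts 1/8 s, in which the tool goes at most 62.5 mm and 10.7 degrees, less where a joint would pass 70% of its speed; a pose out of reach is approached as far as the arm can. A call with a gripper value outside its range is refused whole. "gripper" is the closure, from -1 (fully open) to 1 (shut), so that 0 is half open, set as the call begins (left out, the last holds). The fingers move at their own pace and stop on an object; "squeeze" is the grip in N (left out, the last holds). Time passes only in rows, so rows that repeat a pose let the fingers close, or fill a call up. It gives the time, the measured TCP pose, the force, the opening and the grip force at its end, in the units of the state.
- monitor.read_state(): the state, without advancing time (a new reading comes with each control period).
- optics.read_camera(name): name is "scene" or "side" or "wrist"; returns the picture (480x640x3 uint8, red, green, blue); there is no depth.
- optics.get_calibration(name): a dict with "fov_y" (degrees; the focal length in pixels is half the picture's height over the tangent of half this angle, whatever the lens; pixels are square), "cx", "cy" (the principal point, pixels), "dist_coeffs" ([k1, k2, p1, p2, k3] as OpenCV has them; the pictures are not rectified), "rvec" (rotation vector, rad) and "tvec" (3), from world to camera coordinates, as OpenCV has them; the wrist camera has in their place "tool_from_camera" (4x4, takes a point from camera to tool coordinates, whose origin is the TCP and whose axes are the flange's). Camera axes: x right, y down, z forward; pixel columns grow to the right and rows downward; lengths in m; the calibration is good to about 2 mm. A picture is of the moment at which its call begins: read the wrist's pose just before it. get_calibration takes no time and is no camera call.
- arm.hand_in(): hands the job in; it is judged then, once.
The state is a dict: "t": time; "joint_pos": joint angles; "qd": joint speeds; "joint_torque": joint torques, N m; "eef_pos": TCP position; "tcp_rot": TCP orientation; "wrist_force": force on the tool from outside, world axes, zero at the start; "wrist_torque": the same for the moment, N m; "grip_width": opening from 0.0 (shut) to 1.0 (fully open); "grip_force": force on a finger pad.
Only numpy, scipy, OpenCV 4.12 (cv2) and the standard library are available. Lean on these libraries where they do the work, as an engineer would, in place of code of your own. Each camera call takes 0.05 s, during which the arm holds its last target. There are 200 camera calls.

## Working session

There is one attempt and no reset: what is moved stays moved. The work goes in short steps, Python scripts to look and compute and a tool call to move; the robot and the scene stay as the last step left them, time stands still between calls to the robot, and variables do not carry over. Pictures are saved under pics/ and viewed, at most 10 in all, crops included, and the job is handed in when it is done.

Besides the shell and the picture viewer there is one more tool, called as name(argument=value, ...) on one line, values as JSON. step_arm: Moves the arm, as the interface text tells. Its arguments: {"type":"object","properties":{"commands":{"type":"array"},"gripper":{"type":"number"},"squeeze":{"type":"number"}},"required":["commands"]}

```bash
mkdir -p pics; cat > h.py <<'E'
import numpy as np, cv2
from scipy.spatial.transform import Rotation as R
from cell import monitor, optics, arm
def save(n,f):
    im=optics.read_camera(n); cv2.imwrite('pics/'+f,im[:,:,::-1]); return im
def cam(n,st=None):
    c=optics.get_calibration(n); f=240/np.tan(np.radians(c['fov_y'])/2)
    K=np.array([[f,0,c['cx']],[0,f,c['cy']],[0,0,1.]]); d=np.array(c['dist_coeffs'],float)
    if 'rvec' in c: Rc=R.from_rotvec(np.ravel(c['rvec'])).as_matrix(); t=np.ravel(c['tvec'])
    else:
        T=np.array(c['tool_from_camera']); W=np.eye(4); W[:3,:3]=R.from_rotvec(st['tcp_rot']).as_matrix(); W[:3,3]=st['eef_pos']
        M=np.linalg.inv(W@T); Rc=M[:3,:3]; t=M[:3,3]
    return K,d,Rc,t
def ray(C,uv,z):
    K,d,Rc,t=C; p=cv2.undistortPoints(np.array(uv,float).reshape(-1,1,2),K,d).reshape(-1,2)
    D=np.c_[p,np.ones(len(p))]@Rc; o=-Rc.T@t
    return o+D*((z-o[2])/D[:,2])[:,None]
def proj(C,P):
    K,d,Rc,t=C; return cv2.projectPoints(np.array(P,float).reshape(-1,1,3),Rc,t,K,d)[0].reshape(-1,2)
E
python3 - <<'E'
from h import *
a=save('scene','a.png'); b=save('side','b.png')
for n in('scene','side'):
    K,d,Rc,t=cam(n); print(n,K[0,0],K[:2,2],d,-Rc.T@t,Rc[2])
s=monitor.read_state(); print(s)
E
```

```text
scene 445.08973855277145 [315.92362945 241.17522069] [0.01515834 0.         0.         0.         0.        ] [1.23018239 0.45802357 0.67633254] [-0.65529418 -0.48991768 -0.57495236]
side 512.2754158172702 [321.49693667 246.43424487] [-0.14541597  0.          0.          0.          0.        ] [0.34639659 0.7988188  1.12601182] [ 0.19066441 -0.59924918 -0.77752653]
{'t': 0.1, 'joint_pos': array([-1.29547543,  0.42667227,  0.07388582,  1.60654568, -0.03410785,
        1.1108053 , -0.0671005 ]), 'qd': array([-2.08374977e-03, -1.51760320e-03,  2.59535956e-05, -1.64981232e-03,
        1.16319692e-04,  1.75638718e-03,  1.68146647e-03]), 'joint_torque': array([ 9.55131924e-03, -9.51539254e+01,  3.77235979e+00, -4.64395630e+01,
        1.97625055e-02,  6.76389071e-03, -3.29252896e-05]), 'eef_pos': array([0.27808306, 0.61461379, 0.20327857]), 'tcp_rot': array([-6.62367513e-01, -3.07080944e+00,  1.82106677e-03]), 'wrist_force': array([-0.59157761, -0.43664613,  0.38635215]), 'wrist_torque': array([ 0.01078058, -0.01162993,  0.01304563]), 'grip_force': 0.0, 'grip_width': 0.9983089598468555}
```

View pics/a.png

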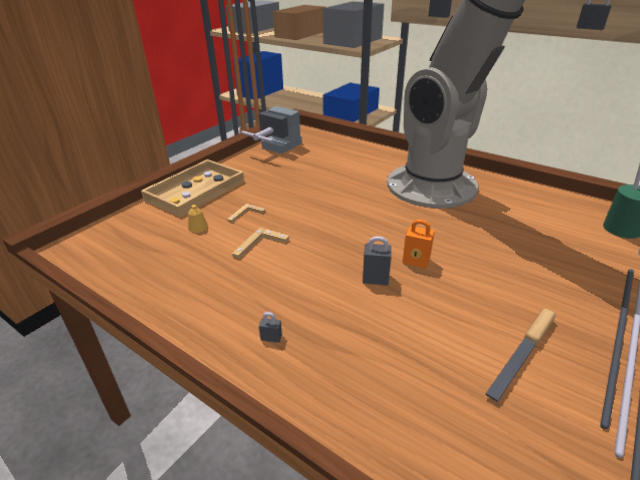

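View pics/b.png

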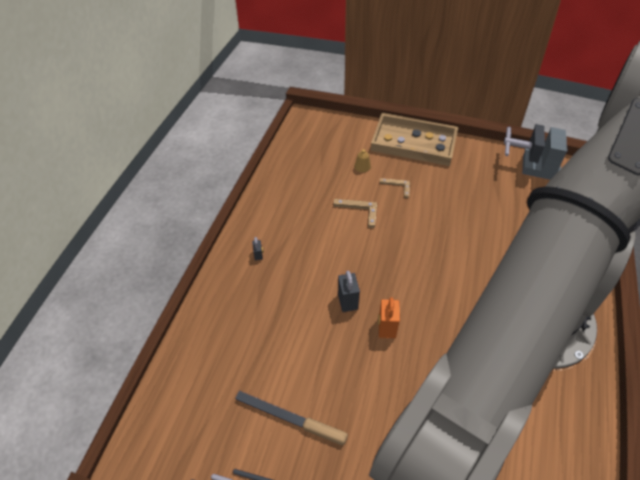

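Scene: dark big padlock at (377,262), orange look-alike at (418,247), small lock (270,328). There are two L stops: the larger with its corner at (262,232), the smaller at (247,208). The bell is at (197,220) and the file at (520,360). Dark and larger are the ones meant; I'll confirm in enlarged crops.

```bash
python3 - <<'E'
from h import *
a=cv2.imread('pics/a.png'); b=cv2.imread('pics/b.png')
r=lambda i,x,y,w,h:cv2.resize(i[y:y+h,x:x+w],(400,300),interpolation=cv2.INTER_CUBIC)
o=np.vstack([np.hstack([r(a,350,225,80,60),r(a,220,195,80,60*1)]),np.hstack([r(b,320,260,80,60),r(b,325,180,80,60)])])
cv2.imwrite('pics/c.png',o)
S=cam('scene');D=cam('side')
print('stop scene',ray(S,[[262,232],[235,255],[288,240],[247,208]],.014))
print('stop side',ray(D,[[375,206],[335,204],[373,225]],.014))
print('lock',ray(S,[[377,282]],0),ray(D,[[350,308]],0))
print('bell',ray(S,[[198,232]],0),'small',ray(S,[[270,340]],0),'file',ray(S,[[492,397],[548,316]],.013))
E
```

```text
stop scene [[ 0.52253523 -0.25049817  0.014     ]
 [ 0.63798342 -0.23739932  0.014     ]
 [ 0.51217939 -0.16942416  0.014     ]
 [ 0.45315775 -0.37050996  0.014     ]]
stop side [[ 0.51043179 -0.25132014  0.014     ]
 [ 0.62735349 -0.22595777  0.014     ]
 [ 0.49907957 -0.1759581   0.014     ]]
lock [[0.51244198 0.09615205 0.        ]] [[0.49296403 0.10613779 0.        ]]
bell [[ 0.6072801 -0.410903   0.       ]] small [[0.79137666 0.00889618 0.        ]] file [[0.67840492 0.41383119 0.013     ]
 [0.42017947 0.44362208 0.013     ]]
```

View pics/c.png

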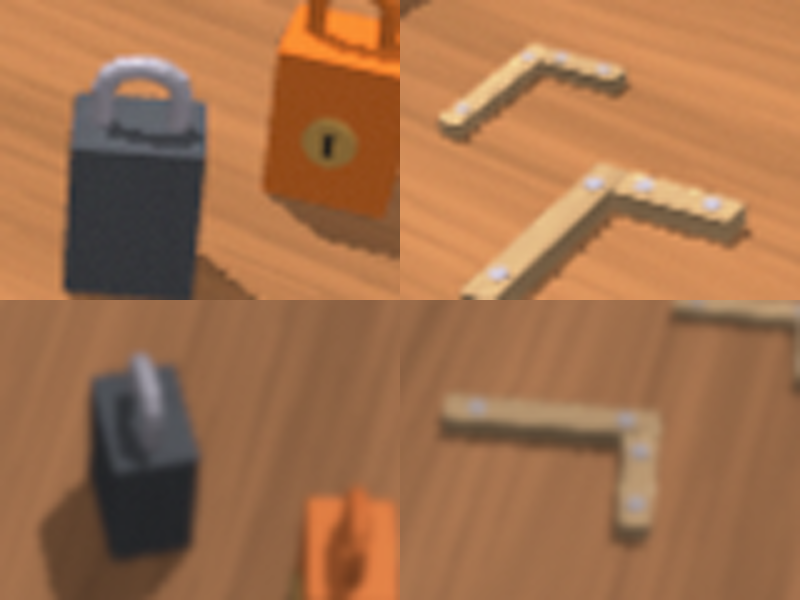

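Crops: the dark lock's plain 60 mm back faces the scene camera, the keyhole is hidden behind, and the larger stop is the nearer one. I'll compute the poses.

```bash
python3 - <<'E'
from h import *
S=cam('scene');D=cam('side')
print('top scene BL BR FR FL\n',ray(S,[[365,244.4],[391.4,246],[391,256.4],[364.6,255]],.085))
print('top side\n',ray(D,[[338.6,276],[355,273.4],[359.4,291.4],[342,294.4]],.085))
print('stop scene in corner,long,end\n',ray(S,[[262.4,235],[241,254.4],[286,240.2]],.014))
print('stop side\n',ray(D,[[369.4,206.4],[333.6,205],[368.4,225.4]],.014))
print(optics.get_calibration('wrist'))
s=monitor.read_state();print(R.from_rotvec(s['tcp_rot']).as_matrix().round(3))
E
```

```text
top scene BL BR FR FL
 [[0.50319568 0.05388197 0.085     ]
 [0.47482723 0.10612316 0.085     ]
 [0.50993548 0.12391787 0.085     ]
 [0.53828053 0.0738364  0.085     ]]
top side
 [[0.53327155 0.07552336 0.085     ]
 [0.49593777 0.05634656 0.085     ]
 [0.47205206 0.1059363  0.085     ]
 [0.51054266 0.12623626 0.085     ]]
stop scene in corner,long,end
 [[ 0.53265211 -0.24007321  0.014     ]
 [ 0.62763784 -0.22677937  0.014     ]
 [ 0.51584096 -0.17315148  0.014     ]]
stop side
 [[ 0.52612308 -0.24503651  0.014     ]
 [ 0.63025101 -0.22082347  0.014     ]
 [ 0.51150352 -0.17074474  0.014     ]]
{'fov_y': 64.84031971828047, 'cx': 321.4211721402026, 'cy': 243.7670798201587, 'dist_coeffs': array([-0.02213683,  0.        ,  0.        ,  0.        ,  0.        ]), 'tool_from_camera': array([[ 7.53040673e-04, -9.46467505e-01, -3.22798227e-01,
         8.26561535e-02],
       [ 9.99999671e-01,  8.09907937e-04, -4.18562351e-05,
        -1.49271123e-04],
       [ 3.01052412e-04, -3.22798089e-01,  9.46467803e-01,
        -1.69785682e-01],
       [ 0.00000000e+00,  0.00000000e+00,  0.00000000e+00,
         1.00000000e+00]])}
[[-0.911  0.412 -0.   ]
 [ 0.412  0.911 -0.001]
 [-0.    -0.001 -1.   ]]
```

step_arm(commands=[{"x": -0.03, "y": -0.034, "z": 0, "twist": 0}, {"x": -0.07, "y": -0.08, "z": 0, "twist": 0}, {"x": -0.11, "y": -0.125, "z": 0, "twist": 0}, {"x": -0.15, "y": -0.171, "z": 0, "twist": 0}, {"x": -0.19, "y": -0.216, "z": 0, "twist": 0}, {"x": -0.23, "y": -0.262, "z": 0, "twist": 0}, {"x": -0.27, "y": -0.307, "z": 0, "twist": 0}, {"x": -0.31, "y": -0.353, "z": 0, "twist": 0}], gripper=1, squeeze=40)

```text
t: 1.1
eef_pos: [0.4153, 0.1636, 0.204]
tcp_rot: [0.662, 3.071, 0.0]
wrist_force: [1.3, 0.4, 1.4]
grip_width: 0.001
grip_force: 0.0
```

step_arm(commands=[{"x": -0.02, "y": -0.02, "z": 0, "twist": -8}, {"x": -0.05, "y": -0.055, "z": 0, "twist": -18}, {"x": -0.0735, "y": -0.0837, "z": 0, "twist": -28}, {"x": -0.0735, "y": -0.0837, "z": 0, "twist": -38}, {"x": -0.0735, "y": -0.0837, "z": 0, "twist": -48}, {"x": -0.0735, "y": -0.0837, "z": 0, "twist": -53}, {"x": -0.0735, "y": -0.0837, "z": 0, "twist": -53}, {"x": -0.0735, "y": -0.0837, "z": 0, "twist": -53}])

```text
t: 2.1
eef_pos: [0.4475, 0.059, 0.2039]
tcp_rot: [0.774, -3.045, 0.0]
wrist_force: [-1.3, -0.4, -0.0]
grip_width: -0.002
grip_force: 0.0
```

```bash
python3 - <<'E'
from h import *
s=monitor.read_state(); save('wrist','d.png')
print(s['t'],s['eef_pos'],s['joint_pos'],s['wrist_force'],s['grip_width']);print(R.from_rotvec(s['tcp_rot']).as_matrix().round(3))
np.save('sd.npy',np.r_[s['eef_pos'],s['tcp_rot']])
E
```

```text
2.1 [0.44750493 0.05899737 0.20385283] [-0.66183926  0.04370383  0.40433427  2.10416196 -0.02043611  0.99753273
  1.82198462] [-1.25672125 -0.40207086 -0.0020247 ] -0.0016680141983197788
[[-0.879 -0.478 -0.   ]
 [-0.478  0.879 -0.   ]
 [ 0.     0.    -1.   ]]
```

View pics/d.png

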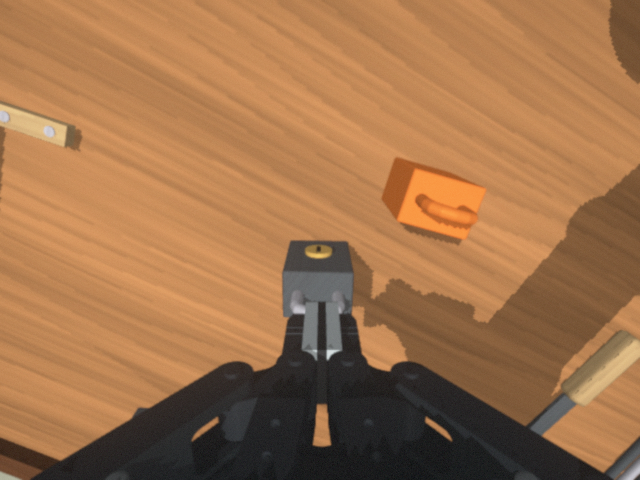

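Wrist view: the keyhole plate is at (318,251) facing the robot, the keyhole face is bounded by its foot edge (290,241)-(348,241) and top edge (287,270)-(352,270), and the orange lock is at (435,205), clear of the push line.

```bash
python3 - <<'E'
from h import *
v=np.load('sd.npy'); C=cam('wrist',dict(eef_pos=v[:3],tcp_rot=v[3:]))
print(ray(C,[[290,241],[348,241]],0));print(ray(C,[[284,270],[353,270]],.085));print('orange',ray(C,[[383,196],[397,222]],0),ray(C,[[406,163],[485,187],[467,239],[397,222]],.085))
print('endfence',ray(C,[[75,126],[67,145]],.014))
E
```

```text
[[0.49964972 0.04961652 0.        ]
 [0.47074848 0.10271027 0.        ]]
[[0.49615812 0.0497105  0.085     ]
 [0.4688819  0.09982222 0.085     ]]
orange [[0.4127186  0.10985981 0.        ]
 [0.42889093 0.13664099 0.        ]] [[0.37426333 0.09115826 0.085     ]
 [0.36028107 0.15462465 0.085     ]
 [0.40154097 0.16710051 0.085     ]
 [0.41660449 0.10980838 0.085     ]]
endfence [[ 0.49032554 -0.1758945   0.014     ]
 [ 0.51046747 -0.17751666  0.014     ]]
```

step_arm(commands=[{"x": 0, "y": -0.003, "z": 0.03, "twist": 0}, {"x": 0, "y": -0.003, "z": 0.065, "twist": 0}, {"x": 0, "y": -0.003, "z": 0.1, "twist": 0}, {"x": 0, "y": -0.003, "z": 0.128, "twist": 0}, {"x": -0.005, "y": -0.003, "z": 0.128, "twist": 0}, {"x": -0.011, "y": -0.003, "z": 0.128, "twist": 0}, {"x": -0.017, "y": -0.003, "z": 0.128, "twist": 0}, {"x": -0.022, "y": -0.003, "z": 0.128, "twist": 0}])

```text
t: 3.15
eef_pos: [0.4692, 0.0674, 0.0767]
tcp_rot: [-0.777, 3.043, 0.0]
wrist_force: [-0.7, -0.1, -0.4]
grip_width: -0.003
grip_force: 0.0
```

step_arm(commands=[{"x": -0.005, "y": 0, "z": 0, "twist": 0}, {"x": -0.01, "y": 0, "z": 0, "twist": 0}, {"x": -0.015, "y": 0, "z": 0, "twist": 0}, {"x": -0.02, "y": 0, "z": 0, "twist": 0}, {"x": -0.025, "y": 0, "z": 0, "twist": 0}, {"x": -0.03, "y": 0, "z": 0, "twist": 0}, {"x": -0.034, "y": 0, "z": 0, "twist": 0}, {"x": -0.038, "y": 0, "z": 0, "twist": 0}])

```text
t: 4.15
eef_pos: [0.5019, 0.0853, 0.0759]
tcp_rot: [0.778, -3.044, 0.0]
wrist_force: [-0.2, 0.0, 0.9]
grip_width: 0.001
grip_force: 0.5
```

step_arm(commands=[{"x": -0.004, "y": 0, "z": 0, "twist": 0}, {"x": -0.008, "y": 0, "z": 0, "twist": 0}, {"x": -0.012, "y": 0, "z": 0, "twist": 0}, {"x": -0.016, "y": 0, "z": 0, "twist": 0}, {"x": -0.02, "y": 0, "z": 0, "twist": 0}, {"x": -0.024, "y": 0, "z": 0, "twist": 0}, {"x": -0.028, "y": 0, "z": 0, "twist": 0}, {"x": -0.032, "y": 0, "z": 0, "twist": 0}])

```text
t: 5.15
eef_pos: [0.53, 0.1007, 0.0759]
tcp_rot: [0.778, -3.044, 0.0]
wrist_force: [-0.2, 0.5, -0.1]
grip_width: 0.0
grip_force: 0.1
```

```bash
python3 - <<'E'
from h import *
a=save('scene','e0.png')
cv2.imwrite('pics/e.png',cv2.resize(a[200:320,300:460,::-1],(640,480),interpolation=cv2.INTER_CUBIC))
E
```

```text
(no output)
```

View pics/e.png

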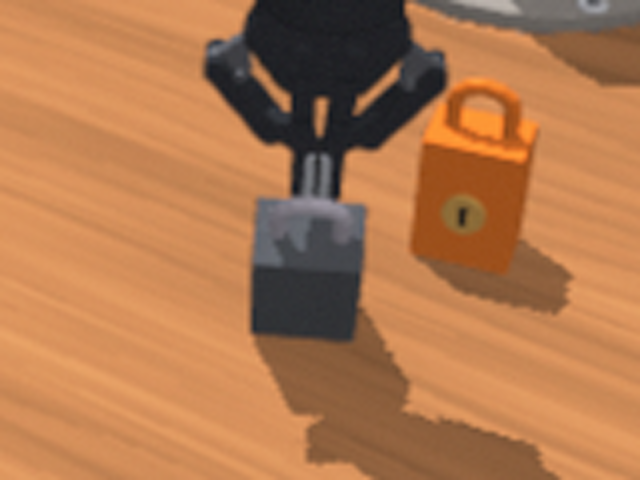

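The lock is tilted, its foot edge still at row ~283 and its top leaning towards the camera. Keep pushing.

step_arm(commands=[{"x": -0.004, "y": 0, "z": 0, "twist": 0}, {"x": -0.008, "y": 0, "z": 0, "twist": 0}, {"x": -0.012, "y": 0, "z": 0, "twist": 0}, {"x": -0.016, "y": 0, "z": 0, "twist": 0}, {"x": -0.02, "y": 0, "z": 0, "twist": 0}, {"x": -0.02, "y": 0, "z": 0, "twist": 0}, {"x": -0.02, "y": 0, "z": 0, "twist": 0}, {"x": -0.02, "y": 0, "z": 0, "twist": 0}])

```text
t: 6.2
eef_pos: [0.5472, 0.11, 0.0759]
tcp_rot: [0.777, -3.044, 0.0]
wrist_force: [0.2, -0.4, -0.1]
grip_width: 0.0
grip_force: 0.0
```

step_arm(commands=[{"x": 0, "y": 0, "z": -0.02, "twist": 0}, {"x": 0, "y": 0, "z": -0.05, "twist": 0}, {"x": 0, "y": 0, "z": -0.08, "twist": 0}, {"x": 0, "y": 0, "z": -0.11, "twist": 0}, {"x": 0, "y": 0, "z": -0.13, "twist": 0}, {"x": 0, "y": 0, "z": -0.13, "twist": 0}, {"x": 0, "y": 0, "z": -0.13, "twist": 0}, {"x": 0, "y": 0, "z": -0.13, "twist": 0}], gripper=-1)

```text
t: 7.2
eef_pos: [0.5469, 0.1099, 0.205]
tcp_rot: [0.777, -3.043, 0.0]
wrist_force: [0.9, 0.1, -0.7]
grip_width: 1.0
grip_force: 0.0
```

```bash
python3 - <<'E'
from h import *
s=monitor.read_state(); w=save('wrist','f0.png'); a=save('scene','f1.png')
print(s['t'],s['eef_pos'],s['joint_pos'],s['wrist_force'],s['grip_width']);print(R.from_rotvec(s['tcp_rot']).as_matrix().round(3))
np.save('sf.npy',np.r_[s['eef_pos'],s['tcp_rot']])
o=np.vstack([cv2.resize(w,(480,360)),cv2.resize(a[200:320,300:460],(320,240)).copy().repeat(1,0) if 0 else cv2.copyMakeBorder(cv2.resize(a[200:320,300:460],(320,240)),0,0,0,160,0)])
cv2.imwrite('pics/f.png',o[:,:,::-1])
E
```

```text
7.2 [0.54685825 0.10990573 0.20503416] [-0.66275424  0.24470718  0.41441343  1.88828881 -0.11351496  1.03286745
  1.86998416] [ 0.94811235  0.13593655 -0.70598865] 0.9996648666798055
[[-0.878 -0.479 -0.001]
 [-0.479  0.878 -0.001]
 [ 0.001  0.    -1.   ]]
```

View pics/f.png

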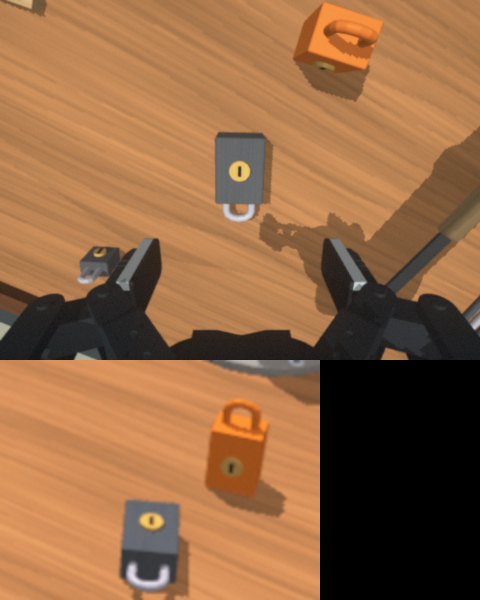

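The lock lies flat on its back, keyhole up at about (319,228) in full wrist pixels, with face corners about (288,183),(352,183),(353,273),(287,271).

```bash
python3 - <<'E'
from h import *
v=np.load('sf.npy'); C=cam('wrist',dict(eef_pos=v[:3],tcp_rot=v[3:]))
Rw=R.from_rotvec(v[3:]).as_matrix()
P=ray(C,[[288,182],[352,182],[353,273],[287,272]],.044); print(P); print('lens',np.linalg.norm(P-np.roll(P,-1,0),axis=1))
k=ray(C,[[319,228]],.048)[0]; print('key',k,'mid',P.mean(0))
d=(P[2]+P[3]-P[0]-P[1]); print('ang',np.degrees(np.arctan2(d[1],d[0])))
print('tool delta',((P.mean(0)-v[:3])@Rw))
E
```

```text
[[0.53688153 0.07052273 0.044     ]
 [0.50994228 0.11975409 0.044     ]
 [0.58432024 0.16410451 0.044     ]
 [0.61349714 0.10862098 0.044     ]]
lens [0.05611996 0.086597   0.06268743 0.08556535]
key [0.55968608 0.11392346 0.048     ] mid [0.5611603  0.11575058 0.044     ]
ang 28.636347816628636
tool delta [-0.01558685 -0.00173974  0.16101159]
```

step_arm(commands=[{"x": -0.008, "y": -0.001, "z": 0.03, "twist": 0}, {"x": -0.0155, "y": -0.002, "z": 0.07, "twist": 0}, {"x": -0.0155, "y": -0.002, "z": 0.11, "twist": 0}, {"x": -0.0155, "y": -0.002, "z": 0.145, "twist": 0}, {"x": -0.0155, "y": -0.002, "z": 0.17, "twist": 0}, {"x": -0.0155, "y": -0.002, "z": 0.185, "twist": 0}, {"x": -0.0155, "y": -0.002, "z": 0.185, "twist": 0}, {"x": -0.0155, "y": -0.002, "z": 0.185, "twist": 0}])

```text
t: 8.3
eef_pos: [0.5625, 0.1158, 0.0218]
tcp_rot: [-0.777, 3.043, 0.0]
wrist_force: [0.1, 0.7, -0.1]
grip_width: 0.999
grip_force: 0.0
```

step_arm(commands=[{"x": 0, "y": 0, "z": 0, "twist": 0}, {"x": 0, "y": 0, "z": 0, "twist": 0}, {"x": 0, "y": 0, "z": 0, "twist": 0}, {"x": 0, "y": 0, "z": 0, "twist": 0}, {"x": 0, "y": 0, "z": 0, "twist": 0}, {"x": 0, "y": 0, "z": 0, "twist": 0}, {"x": 0, "y": 0, "z": 0, "twist": 0}, {"x": 0, "y": 0, "z": 0, "twist": 0}], gripper=1, squeeze=40)

```text
t: 9.3
eef_pos: [0.5618, 0.1158, 0.0209]
tcp_rot: [0.777, -3.044, 0.0]
wrist_force: [-0.1, -0.8, -0.4]
grip_width: -0.002
grip_force: 0.0
```

```bash
python3 - <<'E'
from h import *
s=monitor.read_state(); w=save('wrist','g0.png'); a=save('scene','g1.png')
print(s['t'],s['eef_pos'],s['grip_width'],s['grip_force'],s['wrist_force'])
o=np.vstack([cv2.resize(w,(480,360)),cv2.copyMakeBorder(cv2.resize(a[200:320,300:460],(320,240)),0,0,0,160,0)])
cv2.imwrite('pics/g.png',o[:,:,::-1])
E
```

```text
9.3 [0.56182458 0.11575464 0.0208714 ] -0.0015564521483454542 0.0 [-0.06160725 -0.82125419 -0.42606506]
```

View pics/g.png

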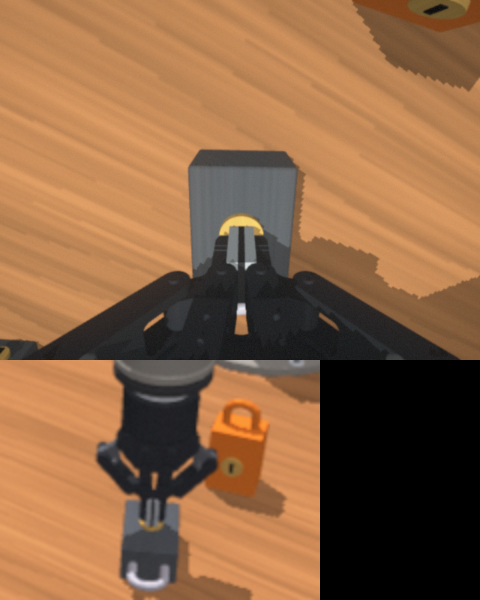

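```bash
python3 - <<'E'
from h import *
s=monitor.read_state(); C=cam('wrist',s); p=s['eef_pos']
for dz in (0,.01,.02,.03,.04): 
    q=p+[0,0,dz]; print(dz,proj(C,q)[0],proj(cam('scene'),q)[0])
a=cv2.imread('pics/g1.png');w=cv2.imread('pics/g0.png')
o=np.hstack([cv2.resize(a[240:310,340:410],(400,400),interpolation=cv2.INTER_CUBIC),cv2.resize(w[260:400,250:390],(400,400))])
cv2.imwrite('pics/h.png',o)
E
```

```text
0 [322.54804831 291.7294639 ] [374.19116228 290.0129033 ]
0.01 [322.61998858 301.12015566] [374.44702025 286.57019014]
0.02 [322.6999386  311.55959554] [374.7060055  283.08694006]
0.03 [322.78930506 323.23258455] [374.96817714 279.56241306]
0.04 [322.88984166 336.36968064] [375.23359583 275.99585053]
```

View pics/h.png

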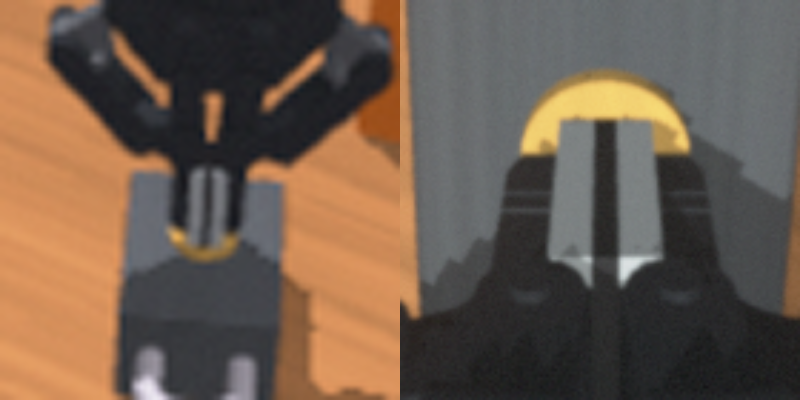

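The fingers shut above the keyhole plate: the scene camera puts the real fingertips about 28 mm higher than the reported TCP. I'll reopen and go lower in stages, watching the force.

step_arm(commands=[{"x": 0, "y": 0, "z": -0.01, "twist": 0}, {"x": 0, "y": 0, "z": -0.01, "twist": 0}, {"x": 0, "y": 0, "z": -0.01, "twist": 0}, {"x": 0, "y": 0, "z": -0.01, "twist": 0}, {"x": 0, "y": 0, "z": -0.01, "twist": 0}, {"x": 0, "y": 0, "z": 0, "twist": 0}, {"x": 0, "y": 0, "z": 0.007, "twist": 0}, {"x": 0, "y": 0, "z": 0.014, "twist": 0}], gripper=-1)

```text
t: 10.4
eef_pos: [0.5616, 0.1157, 0.0061]
tcp_rot: [0.777, -3.043, 0.0]
wrist_force: [-0.1, -0.5, -0.2]
grip_width: 1.001
grip_force: 0.0
```

```bash
python3 - <<'E'
from h import *
s=monitor.read_state(); w=save('wrist','i0.png'); a=save('scene','i1.png')
print(s['t'],s['eef_pos'],s['grip_width'],s['wrist_force'],s['joint_pos'])
o=np.hstack([cv2.resize(w,(400,300)),cv2.resize(a[215:305,330:450],(400,300),interpolation=cv2.INTER_CUBIC)])
cv2.imwrite('pics/i.png',o[:,:,::-1])
p=s['eef_pos'];y=R.from_rotvec(s['tcp_rot']).as_matrix()[:,1]
for dz in (0,.02,.04): print(dz,[((proj(cam('scene'),p+[0,0,dz]+k*.0425*y)[0]-[330,215])*400/120+[400,0]).round() for k in (-1,1)])
E
```

```text
10.4 [0.5616304  0.11568089 0.00608732] 1.0011190649355053 [-0.08350277 -0.46631399 -0.23447573] [-0.56736102  0.53688649  0.32127679  1.99630657 -0.27016218  0.64957723
  1.99927295]
0 [array([482., 262.]), array([611., 271.])]
0.02 [array([483., 239.]), array([613., 248.])]
0.04 [array([484., 216.]), array([616., 225.])]
```

View pics/i.png

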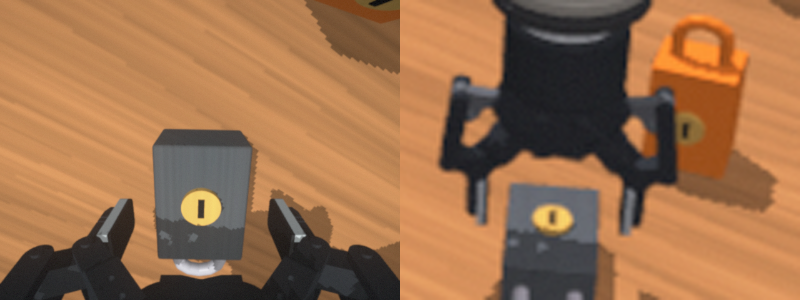

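The open fingertips, seen at (482,222) and (625,235), straddle the lock but end near its top. Go 20 mm lower, then close.

step_arm(commands=[{"x": 0, "y": 0, "z": 0.004, "twist": 0}, {"x": 0, "y": 0, "z": 0.008, "twist": 0}, {"x": 0, "y": 0, "z": 0.012, "twist": 0}, {"x": 0, "y": 0, "z": 0.016, "twist": 0}, {"x": 0, "y": 0, "z": 0.019, "twist": 0}, {"x": 0, "y": 0, "z": 0.019, "twist": 0}, {"x": 0, "y": 0, "z": 0.019, "twist": 0}, {"x": 0, "y": 0, "z": 0.019, "twist": 0}])

```text
t: 11.5
eef_pos: [0.562, 0.1158, -0.0119]
tcp_rot: [-0.778, 3.044, -0.0]
wrist_force: [0.4, -0.2, 0.7]
grip_width: 0.998
grip_force: 0.0
```

step_arm(commands=[{"x": 0, "y": 0, "z": 0, "twist": 0}, {"x": 0, "y": 0, "z": 0, "twist": 0}, {"x": 0, "y": 0, "z": 0, "twist": 0}, {"x": 0, "y": 0, "z": 0, "twist": 0}, {"x": 0, "y": 0, "z": 0, "twist": 0}, {"x": 0, "y": 0, "z": 0, "twist": 0}, {"x": 0, "y": 0, "z": 0, "twist": 0}, {"x": 0, "y": 0, "z": 0, "twist": 0}], gripper=1, squeeze=40)

```text
t: 12.5
eef_pos: [0.562, 0.1157, -0.0118]
tcp_rot: [-0.777, 3.044, 0.0]
wrist_force: [-0.7, -1.1, 5.8]
grip_width: 0.694
grip_force: 42.8
```

Gripped at 59 mm with 43 N. Now slide towards the stop.

step_arm(commands=[{"x": 0.003, "y": -0.008, "z": 0, "twist": 0.5}, {"x": 0.009, "y": -0.025, "z": 0, "twist": 1.5}, {"x": 0.016, "y": -0.043, "z": 0, "twist": 2.5}, {"x": 0.023, "y": -0.061, "z": 0, "twist": 3.5}, {"x": 0.03, "y": -0.08, "z": 0, "twist": 4.5}, {"x": 0.037, "y": -0.099, "z": 0, "twist": 6}, {"x": 0.044, "y": -0.118, "z": 0, "twist": 7}, {"x": 0.05, "y": -0.133, "z": 0, "twist": 8}])

```text
t: 13.5
eef_pos: [0.5822, -0.0243, -0.0118]
tcp_rot: [-0.564, 3.09, 0.002]
wrist_force: [-0.7, 8.3, 5.3]
grip_width: 0.696
grip_force: 42.9
```

step_arm(commands=[{"x": 0.004, "y": -0.02, "z": 0, "twist": 1}, {"x": 0.009, "y": -0.04, "z": 0, "twist": 2.5}, {"x": 0.014, "y": -0.062, "z": 0, "twist": 4}, {"x": 0.018, "y": -0.084, "z": 0, "twist": 5.5}, {"x": 0.023, "y": -0.106, "z": 0, "twist": 7}, {"x": 0.027, "y": -0.125, "z": 0, "twist": 8}, {"x": 0.03, "y": -0.137, "z": 0, "twist": 8.6}, {"x": 0.03, "y": -0.1385, "z": 0, "twist": 8.6}])

```text
t: 14.5
eef_pos: [0.6026, -0.1653, -0.0117]
tcp_rot: [-0.329, 3.124, 0.001]
wrist_force: [-4.3, 5.6, 11.6]
grip_width: 0.694
grip_force: 45.7
```

```bash
python3 - <<'E'
from h import *
s=monitor.read_state(); w=save('wrist','j0.png'); save('scene','j1.png'); save('side','j2.png')
print(s['t'],s['eef_pos'],s['grip_width'],s['wrist_force'],s['joint_pos'])
print(R.from_rotvec(s['tcp_rot']).as_matrix().round(3))
np.save('sj.npy',np.r_[s['eef_pos'],s['tcp_rot']])
E
```

```text
14.5 [ 0.60263928 -0.16525877 -0.01174541] 0.6939644994008154 [-4.31847314  5.56269993 11.55806921] [-0.11047907  0.63587576  0.36854644  1.88432453 -0.3462944   0.68409727
  2.24401861]
[[-0.978 -0.208  0.   ]
 [-0.208  0.978  0.001]
 [-0.     0.001 -1.   ]]
```

View pics/j0.png

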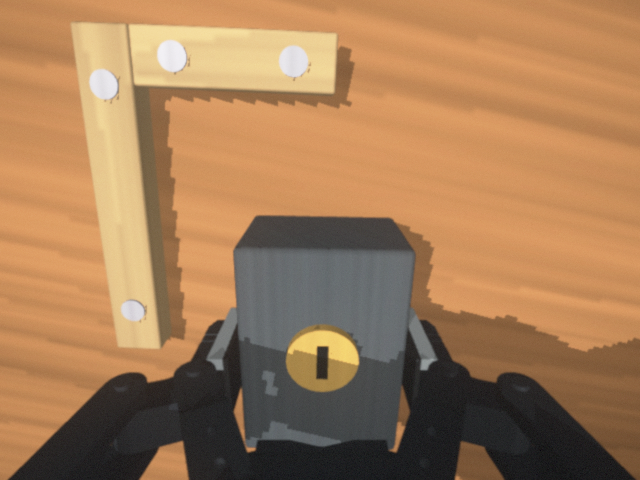

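The wrist view shows the larger stop: end fence inner edge from (135,85) to (336,94), long fence inner edge down to (162,347). The lock's foot edge is at (256,216)-(394,217) on the bench and (235,250)-(413,250) on top; keyhole up.

```bash
python3 - <<'E'
from h import *
w=cv2.imread('pics/j0.png'); g=w.astype(int).sum(2)
for r in(150,200,250,320): print(r,g[r,120:185:3])
for c in(180,240,310): print(c,g[75:110:2,c])
v=np.load('sj.npy'); C=cam('wrist',dict(eef_pos=v[:3],tcp_rot=v[3:])); Rw=R.from_rotvec(v[3:]).as_matrix()
f=lambda uv,z: ((ray(C,uv,z)-v[:3])@Rw)[:,:2].round(4)*1e3
print('end fence top',f([[135,85],[180,87],[240,89.5],[310,93],[336,94]],.014))
print('long top',f([[147,347],[162,347]],.014),'bot',f([[162,347],[147,347]],0))
print('foot bot',f([[256,216],[394,217]],0),'top',f([[235,250],[413,250]],.044),'key',f([[322,358]],.048))
E
```

```text
150 [579 569 560 560 556 545 447 278 273 282 277 297 308 310 318 315 310 332
 475 464 465 463]
200 [577 580 573 576 569 574 557 542 392 276 291 295 295 310 329 329 331 332
 466 480 480 475]
250 [567 560 567 574 583 578 571 576 566 537 361 287 301 300 295 338 331 320
 330 338 474 481]
320 [557 568 567 591 613 641 619 552 558 579 577 564 481 305 290 298 297 322
 315 316 314 320]
180 [556 564 563 572 582 549 379 313 328 329 324 343 457 473 478 472 465 473]
240 [579 566 576 564 571 571 554 418 298 309 312 328 347 465 483 469 478 471]
310 [603 593 589 584 576 579 579 581 516 342 316 322 315 309 317 386 454 446]
end fence top [[ 93.3 -66.7]
 [ 92.5 -50.7]
 [ 91.6 -29.4]
 [ 90.4  -4.6]
 [ 90.1   4.6]]
long top [[-15.  -78.5]
 [-15.  -71.7]] bot [[-24.5 -78.6]
 [-24.5 -86. ]]
foot bot [[ 41.6 -28.7]
 [ 41.2  30.8]] top [[ 41.9 -28.3]
 [ 41.9  28.9]] key [[ 3.9 -0.3]]
```

step_arm(commands=[{"x": 0.004, "y": -0.002, "z": 0, "twist": 0.4}, {"x": 0.01, "y": -0.0045, "z": 0, "twist": 0.8}, {"x": 0.017, "y": -0.0075, "z": 0, "twist": 1.2}, {"x": 0.024, "y": -0.0105, "z": 0, "twist": 1.6}, {"x": 0.031, "y": -0.0135, "z": 0, "twist": 2.0}, {"x": 0.037, "y": -0.0165, "z": 0, "twist": 2.4}, {"x": 0.0409, "y": -0.0182, "z": 0, "twist": 2.6}, {"x": 0.0409, "y": -0.0182, "z": 0, "twist": 2.6}])

```text
t: 15.65
eef_pos: [0.5667, -0.1914, -0.0117]
tcp_rot: [-0.259, 3.13, -0.0]
wrist_force: [1.3, 1.5, 6.5]
grip_width: 0.694
grip_force: 44.8
```

step_arm(commands=[{"x": 0, "y": -0.001, "z": 0, "twist": 0}, {"x": 0, "y": -0.002, "z": 0, "twist": 0}, {"x": 0, "y": -0.003, "z": 0, "twist": 0}, {"x": 0, "y": -0.004, "z": 0, "twist": 0}, {"x": 0, "y": -0.005, "z": 0, "twist": 0}, {"x": 0, "y": -0.006, "z": 0, "twist": 0}, {"x": 0, "y": -0.007, "z": 0, "twist": 0}, {"x": 0, "y": -0.008, "z": 0, "twist": 0}])

```text
t: 16.65
eef_pos: [0.5678, -0.1966, -0.0118]
tcp_rot: [0.262, -3.13, -0.005]
wrist_force: [-2.9, 14.3, 16.5]
grip_width: 0.694
grip_force: 46.0
```

Contact came about 15 mm early (14 N, with upward force), probably the finger's tip on the batten. I'll back off first, then check the tip height from the last picture.

step_arm(commands=[{"x": 0, "y": 0.003, "z": 0, "twist": 0}, {"x": 0, "y": 0.007, "z": 0, "twist": 0}, {"x": 0, "y": 0.01, "z": 0, "twist": 0}, {"x": 0, "y": 0.01, "z": 0, "twist": 0}, {"x": 0, "y": 0.01, "z": 0, "twist": 0}, {"x": 0, "y": 0.01, "z": 0, "twist": 0}, {"x": 0, "y": 0.01, "z": 0, "twist": 0}, {"x": 0, "y": 0.01, "z": 0, "twist": 0}])

```text
t: 17.65
eef_pos: [0.5662, -0.1907, -0.0117]
tcp_rot: [-0.258, 3.13, -0.002]
wrist_force: [1.4, -4.9, 5.1]
grip_width: 0.694
grip_force: 44.6
```

```bash
python3 - <<'E'
from h import *
v=np.load('sj.npy'); Rw=R.from_rotvec(v[3:]).as_matrix()
C=cam('wrist',dict(eef_pos=v[:3],tcp_rot=v[3:]))
K,d,Rc,t=C;o=-Rc.T@t
for uv in ([236,309],[222,322],[213,322],[418,309],[428,322],[437,322]):
    p=cv2.undistortPoints(np.array([[uv]],float),K,d).ravel(); D=np.r_[p,1]@Rc
    Dt=D@Rw; ot=(o-v[:3])@Rw
    out=[]
    for x in (.011,0.0):
        q=ot+Dt*(x-ot[0])/Dt[0]; out.append((q*1e3).round(1)[1:])
    print(uv,out,'world z=',[round(-11.7-a[1],1) for a in out])
s=monitor.read_state();print(s['t'],s['eef_pos'],s['wrist_force'],s['grip_width'])
E
```

```text
[236, 309] [array([-33.9, -38.2]), array([-39. , -18.1])] world z= [np.float64(26.5), np.float64(6.4)]
[222, 322] [array([-37. , -48.1]), array([-42.5, -29.5])] world z= [np.float64(36.4), np.float64(17.8)]
[213, 322] [array([-40.3, -48.1]), array([-46.4, -29.5])] world z= [np.float64(36.4), np.float64(17.8)]
[418, 309] [array([ 37.4, -38.2]), array([ 43.2, -18. ])] world z= [np.float64(26.5), np.float64(6.3)]
[428, 322] [array([ 38.7, -48. ]), array([ 44.7, -29.4])] world z= [np.float64(36.3), np.float64(17.7)]
[437, 322] [array([ 42., -48.]), array([ 48.5, -29.4])] world z= [np.float64(36.3), np.float64(17.7)]
17.65 [ 0.56624926 -0.19068864 -0.01174211] [ 1.35971024 -4.94566018  5.05087216] 0.6943259187932207
```

step_arm(commands=[{"x": 0, "y": 0, "z": -0.001, "twist": 0}, {"x": 0, "y": -0.001, "z": -0.001, "twist": 0}, {"x": 0, "y": -0.0025, "z": -0.001, "twist": 0}, {"x": 0, "y": -0.004, "z": -0.001, "twist": 0}, {"x": 0, "y": -0.0055, "z": -0.001, "twist": 0}, {"x": 0, "y": -0.007, "z": -0.001, "twist": 0}, {"x": 0, "y": -0.0085, "z": -0.001, "twist": 0}, {"x": 0, "y": -0.01, "z": -0.001, "twist": 0}])

```text
t: 18.65
eef_pos: [0.5677, -0.1994, -0.0111]
tcp_rot: [0.259, -3.131, 0.0]
wrist_force: [0.7, -0.3, -7.4]
grip_width: 0.697
grip_force: 44.4
```

```bash
python3 - <<'E'
from h import *
s=monitor.read_state(); w=save('wrist','k0.png'); g=w.astype(int).sum(2)
print(s['t'],s['eef_pos'],s['wrist_force'],s['wrist_torque'],R.from_rotvec(s['tcp_rot']).as_matrix()[2].round(4))
for r in (250,275,300): print(r,list(g[r,130:290:4]))
for c in(250,300,370): print(c,list(g[90:270:5,c]))
E
```

```text
18.65 [ 0.56768915 -0.19943591 -0.01108953] [ 0.73942708 -0.30346568 -7.39009504] [0.03787841 0.00546593 0.03076036] [ 1.e-04 -0.e+00 -1.e+00]
250 [np.int64(437), np.int64(433), np.int64(443), np.int64(436), np.int64(435), np.int64(433), np.int64(439), np.int64(429), np.int64(441), np.int64(444), np.int64(555), np.int64(552), np.int64(556), np.int64(557), np.int64(577), np.int64(577), np.int64(561), np.int64(560), np.int64(546), np.int64(544), np.int64(535), np.int64(452), np.int64(275), np.int64(283), np.int64(299), np.int64(300), np.int64(280), np.int64(275), np.int64(293), np.int64(298), np.int64(286), np.int64(285), np.int64(285), np.int64(286), np.int64(281), np.int64(280), np.int64(278), np.int64(289), np.int64(272), np.int64(285)]
275 [np.int64(476), np.int64(483), np.int64(481), np.int64(476), np.int64(476), np.int64(477), np.int64(472), np.int64(469), np.int64(472), np.int64(469), np.int64(472), np.int64(553), np.int64(557), np.int64(555), np.int64(565), np.int64(582), np.int64(569), np.int64(557), np.int64(553), np.int64(546), np.int64(547), np.int64(530), np.int64(333), np
[... 1792 characters left out ...]
404), np.int64(192), np.int64(203), np.int64(203), np.int64(196), np.int64(186), np.int64(200), np.int64(284), np.int64(318), np.int64(322), np.int64(315)]
370 [np.int64(440), np.int64(440), np.int64(430), np.int64(421), np.int64(420), np.int64(418), np.int64(421), np.int64(463), np.int64(465), np.int64(458), np.int64(442), np.int64(453), np.int64(376), np.int64(585), np.int64(584), np.int64(574), np.int64(581), np.int64(639), np.int64(619), np.int64(511), np.int64(571), np.int64(561), np.int64(562), np.int64(345), np.int64(452), np.int64(473), np.int64(195), np.int64(200), np.int64(199), np.int64(197), np.int64(194), np.int64(203), np.int64(256), np.int64(308), np.int64(306), np.int64(307)]
```

step_arm(commands=[{"x": 0, "y": -0.0015, "z": 0.0003, "twist": 0}, {"x": 0, "y": -0.003, "z": 0.0003, "twist": 0}, {"x": 0, "y": -0.0045, "z": 0.0003, "twist": 0}, {"x": 0, "y": -0.006, "z": 0.0003, "twist": 0}, {"x": 0, "y": -0.0075, "z": 0.0003, "twist": 0}, {"x": 0, "y": -0.009, "z": 0.0003, "twist": 0}, {"x": 0, "y": -0.0105, "z": 0.0003, "twist": 0}, {"x": 0, "y": -0.0105, "z": 0.0003, "twist": 0}])

```text
t: 19.7
eef_pos: [0.5694, -0.2098, -0.0114]
tcp_rot: [0.259, -3.131, 0.0]
wrist_force: [0.8, 0.5, -7.8]
grip_width: 0.691
grip_force: 44.4
```

step_arm(commands=[{"x": 0, "y": -0.0003, "z": 0, "twist": 0}, {"x": 0, "y": -0.0006, "z": 0, "twist": 0}, {"x": 0, "y": -0.0009, "z": 0, "twist": 0}, {"x": 0, "y": -0.0012, "z": 0, "twist": 0}, {"x": 0, "y": -0.0015, "z": 0, "twist": 0}, {"x": 0, "y": -0.0018, "z": 0, "twist": 0}, {"x": 0, "y": -0.002, "z": 0, "twist": 0}, {"x": 0, "y": -0.002, "z": 0, "twist": 0}])

```text
t: 20.7
eef_pos: [0.5698, -0.2117, -0.0114]
tcp_rot: [0.259, -3.131, 0.0]
wrist_force: [0.4, 0.4, -7.8]
grip_width: 0.697
grip_force: 44.4
```

step_arm(commands=[{"x": 0, "y": 0, "z": 0.0003, "twist": 0}, {"x": 0, "y": -0.0003, "z": 0.0003, "twist": 0}, {"x": 0, "y": -0.0006, "z": 0.0003, "twist": 0}, {"x": 0, "y": -0.0009, "z": 0.0003, "twist": 0}, {"x": 0, "y": -0.0012, "z": 0.0003, "twist": 0}, {"x": 0, "y": -0.0015, "z": 0.0003, "twist": 0}, {"x": 0, "y": -0.0015, "z": 0.0003, "twist": 0}, {"x": 0, "y": -0.0015, "z": 0.0003, "twist": 0}])

```text
t: 21.7
eef_pos: [0.5698, -0.212, -0.0117]
tcp_rot: [0.26, -3.13, -0.002]
wrist_force: [-3.5, 8.2, -1.1]
grip_width: 0.695
grip_force: 45.0
```

Touching the long fence at about 8 N. I'll ease that to a light touch and advance towards the end fence.

step_arm(commands=[{"x": 0, "y": 0.001, "z": 0, "twist": 0}, {"x": 0.001, "y": 0.001, "z": 0, "twist": 0}, {"x": 0.002, "y": 0.001, "z": 0, "twist": 0}, {"x": 0.003, "y": 0.001, "z": 0, "twist": 0}, {"x": 0.004, "y": 0.001, "z": 0, "twist": 0}, {"x": 0.005, "y": 0.001, "z": 0, "twist": 0}, {"x": 0.006, "y": 0.001, "z": 0, "twist": 0}, {"x": 0.006, "y": 0.001, "z": 0, "twist": 0}])

```text
t: 22.7
eef_pos: [0.5639, -0.213, -0.0116]
tcp_rot: [-0.259, 3.131, 0.0]
wrist_force: [2.5, 4.4, -5.0]
grip_width: 0.696
grip_force: 44.2
```

step_arm(commands=[{"x": 0.0003, "y": 0, "z": 0, "twist": 0}, {"x": 0.0006, "y": 0, "z": 0, "twist": 0}, {"x": 0.0009, "y": 0, "z": 0, "twist": 0}, {"x": 0.0012, "y": 0, "z": 0, "twist": 0}, {"x": 0.0015, "y": 0, "z": 0, "twist": 0}, {"x": 0.0015, "y": 0, "z": 0, "twist": 0}, {"x": 0.0015, "y": 0, "z": 0, "twist": 0}, {"x": 0.0015, "y": 0, "z": 0, "twist": 0}])

```text
t: 23.7
eef_pos: [0.5626, -0.2133, -0.0116]
tcp_rot: [-0.259, 3.131, 0.0]
wrist_force: [1.1, 3.9, -5.5]
grip_width: 0.696
grip_force: 44.3
```

step_arm(commands=[{"x": 0.0003, "y": 0, "z": 0, "twist": 0}, {"x": 0.0006, "y": 0, "z": 0, "twist": 0}, {"x": 0.0009, "y": 0, "z": 0, "twist": 0}, {"x": 0.0012, "y": 0, "z": 0, "twist": 0}, {"x": 0.0015, "y": 0, "z": 0, "twist": 0}, {"x": 0.0015, "y": 0, "z": 0, "twist": 0}, {"x": 0.0015, "y": 0, "z": 0, "twist": 0}, {"x": 0.0015, "y": 0, "z": 0, "twist": 0}])

```text
t: 24.7
eef_pos: [0.5622, -0.2133, -0.0114]
tcp_rot: [-0.26, 3.129, -0.0]
wrist_force: [6.2, 5.2, -7.1]
grip_width: 0.691
grip_force: 44.5
```

step_arm(commands=[{"x": 0.0003, "y": 0, "z": 0, "twist": 0}, {"x": 0.0006, "y": 0, "z": 0, "twist": 0}, {"x": 0.0009, "y": 0, "z": 0, "twist": 0}, {"x": 0.0012, "y": 0, "z": 0, "twist": 0}, {"x": 0.0014, "y": 0, "z": 0, "twist": 0}, {"x": 0.0014, "y": 0, "z": 0, "twist": 0}, {"x": 0.0014, "y": 0, "z": 0, "twist": 0}, {"x": 0.0014, "y": 0, "z": 0, "twist": 0}])

```text
t: 25.7
eef_pos: [0.5621, -0.2134, -0.0111]
tcp_rot: [-0.26, 3.127, -0.001]
wrist_force: [11.8, 6.4, -8.0]
grip_width: 0.695
grip_force: 44.6
```

step_arm(commands=[{"x": 0.0002, "y": 0, "z": 0.0003, "twist": 0}, {"x": 0.0002, "y": 0, "z": 0.0003, "twist": 0}, {"x": 0.0002, "y": 0, "z": 0.0003, "twist": 0}, {"x": 0.0002, "y": 0, "z": 0.0003, "twist": 0}, {"x": 0.0002, "y": 0, "z": 0.0003, "twist": 0}, {"x": 0.0002, "y": 0, "z": 0.0003, "twist": 0}, {"x": 0.0002, "y": 0, "z": 0.0003, "twist": 0}, {"x": 0.0002, "y": 0, "z": 0.0003, "twist": 0}])

```text
t: 26.7
eef_pos: [0.5621, -0.2133, -0.0112]
tcp_rot: [-0.26, 3.127, -0.001]
wrist_force: [11.7, 7.1, -5.2]
grip_width: 0.694
grip_force: 45.0
```

```bash
python3 - <<'E'
from h import *
s=monitor.read_state(); w=save('wrist','m0.png'); g=w.astype(int).sum(2)
print(s['t'],s['eef_pos'],s['wrist_force'],R.from_rotvec(s['tcp_rot']).as_matrix().round(4))
for r in (250,280,310): print(r,g[r,150:290:4].tolist())
for c in(245,260,300,350,380): print(c,g[130:280:4,c].tolist())
E
```

```text
26.7 [ 0.56205006 -0.21334934 -0.01120134] [11.74845839  7.09166448 -5.22236087] [[-9.862e-01 -1.654e-01  4.200e-03]
 [-1.654e-01  9.862e-01 -3.000e-04]
 [-4.000e-03 -1.000e-03 -1.000e+00]]
250 [433, 435, 446, 435, 451, 449, 455, 456, 454, 448, 445, 457, 433, 550, 551, 558, 591, 586, 562, 551, 552, 316, 298, 304, 306, 304, 298, 296, 298, 294, 282, 281, 284, 291, 287]
280 [456, 451, 446, 452, 450, 447, 449, 441, 444, 447, 436, 443, 448, 510, 555, 554, 553, 560, 575, 554, 554, 503, 320, 315, 334, 337, 320, 319, 317, 320, 315, 309, 327, 311, 312]
310 [430, 441, 445, 443, 454, 451, 452, 457, 456, 460, 468, 469, 461, 465, 503, 553, 552, 555, 571, 573, 398, 351, 294, 313, 319, 330, 317, 310, 313, 319, 315, 320, 313, 317, 325]
245 [454, 461, 466, 465, 464, 469, 477, 451, 438, 428, 302, 555, 607, 601, 592, 592, 596, 570, 523, 494, 497, 467, 407, 349, 338, 354, 221, 213, 216, 244, 313, 329, 325, 327, 326, 322, 321, 324]
260 [462, 454, 462, 460, 463, 468, 461, 458, 444, 434, 353, 561, 607, 603, 596, 598, 589, 566, 568, 565, 543, 545, 587, 418, 221, 209, 217, 212, 196, 220, 295, 315, 310, 310, 317, 312, 312, 307]
300 [435, 462, 461, 455, 459, 464, 471, 466, 468, 455, 361, 562, 611, 605, 569, 562, 576, 569, 574, 570, 552, 537, 544, 436, 201, 203, 192, 206, 202, 201, 285, 310, 323, 321, 321, 313, 313, 310]
350 [421, 436, 469, 463, 447, 449, 449, 466, 473, 462, 359, 558, 591, 567, 560, 567, 575, 571, 578, 579, 568, 539, 547, 424, 201, 208, 200, 204, 191, 188, 275, 312, 320, 325, 320, 315, 327, 327]
380 [422, 422, 439, 471, 471, 457, 443, 449, 456, 467, 368, 544, 569, 580, 560, 566, 657, 663, 667, 664, 568, 550, 549, 463, 209, 209, 199, 198, 202, 198, 255, 303, 321, 319, 320, 322, 324, 317]
```

The foot meets the end fence without a gap (boundary at row ~222 all along), pressed at about 12 N for over a second. Ease off, then open.

step_arm(commands=[{"x": -0.0004, "y": 0.0002, "z": 0.0003, "twist": 0}, {"x": -0.0008, "y": 0.0004, "z": 0.0005, "twist": 0}, {"x": -0.0012, "y": 0.0006, "z": 0.0005, "twist": 0}, {"x": -0.0015, "y": 0.0008, "z": 0.0005, "twist": 0}, {"x": -0.0015, "y": 0.0008, "z": 0.0005, "twist": 0}, {"x": -0.0015, "y": 0.0008, "z": 0.0005, "twist": 0}, {"x": -0.0015, "y": 0.0008, "z": 0.0005, "twist": 0}, {"x": -0.0015, "y": 0.0008, "z": 0.0005, "twist": 0}])

```text
t: 27.75
eef_pos: [0.5623, -0.2133, -0.0116]
tcp_rot: [-0.259, 3.128, -0.002]
wrist_force: [5.3, 3.8, 0.4]
grip_width: 0.692
grip_force: 45.5
```

step_arm(commands=[{"x": 0, "y": 0, "z": 0, "twist": 0}, {"x": 0, "y": 0, "z": 0, "twist": 0}, {"x": 0, "y": 0, "z": 0, "twist": 0}, {"x": 0, "y": 0, "z": 0, "twist": 0}, {"x": 0, "y": 0, "z": 0, "twist": 0}, {"x": 0, "y": 0, "z": 0, "twist": 0}, {"x": 0, "y": 0, "z": 0, "twist": 0}, {"x": 0, "y": 0, "z": 0, "twist": 0}], gripper=-1)

```text
t: 28.75
eef_pos: [0.5607, -0.2128, -0.0125]
tcp_rot: [0.259, -3.131, 0.0]
wrist_force: [-0.1, 0.1, -0.5]
grip_width: 0.999
grip_force: 0.0
```

step_arm(commands=[{"x": 0, "y": 0, "z": -0.01, "twist": 0}, {"x": 0, "y": 0, "z": -0.025, "twist": 0}, {"x": 0, "y": 0, "z": -0.045, "twist": 0}, {"x": 0, "y": 0, "z": -0.07, "twist": 0}, {"x": 0, "y": 0, "z": -0.1, "twist": 0}, {"x": 0, "y": 0, "z": -0.13, "twist": 0}, {"x": 0, "y": 0, "z": -0.15, "twist": 0}, {"x": 0, "y": 0, "z": -0.15, "twist": 0}])

```text
t: 29.75
eef_pos: [0.5617, -0.2132, 0.1402]
tcp_rot: [-0.259, 3.127, -0.001]
wrist_force: [0.3, -0.4, 0.0]
grip_width: 0.998
grip_force: 0.0
```

```bash
python3 - <<'E'
from h import *
s=monitor.read_state(); w=save('wrist','n0.png')
print(s['t'],s['eef_pos'],s['wrist_force'])
C=cam('wrist',s); v=s['eef_pos']; Rw=R.from_rotvec(s['tcp_rot']).as_matrix()
# rectified top view at z=.044 and z=0.014 in tool frame, 0.5mm/px
for z in (.044,.014):
    X,Y=np.meshgrid(np.arange(-70,71,.5)/1e3,np.arange(80,-71,-.5)/1e3) # Y: tool x, X: tool y
    P=v+np.c_[Y.ravel(),X.ravel(),np.zeros(X.size)]@Rw.T; P[:,2]=z
    m=proj(C,P).reshape(X.shape+(2,)).astype(np.float32)
    I=cv2.remap(w,m[...,0],m[...,1],cv2.INTER_LINEAR).astype(int)
    yellow=(I[...,0]>180)&(I[...,1]>140)&(I.sum(2)>510)
    dark=(I.max(2)<135)&((I.max(2)-I.min(2))<40)
    if z==.044:
        for ty in(-20,-10,0,10,20):
            r=np.where(dark[:,int((ty+70)*2)])[0]; print('dark col y=%d: x %.1f..%.1f'%(ty,80-r.max()/2,80-r.min()/2))
        for tx in(30,15,-15,-25,-35):
            c=np.where(dark[int((80-tx)*2)])[0]; print('dark row x=%d: y'%tx,(c[np.r_[True,np.diff(c)>1]]/2-70).tolist(),(c[np.r_[np.diff(c)>1,True]]/2-70).tolist())
    else:
        for ty in(-20,0,20): 
            r=np.where(yellow[:90,int((ty+70)*2)])[0]; print('fence col y=%d: x %.1f..%.1f'%(ty,80-r.max()/2,80-r.min()/2))
        for tx in(35,10,-15,-40,-60):
            c=np.where(yellow[int((80-tx)*2),:90])[0]; print('fence row x=%d y'%tx,c.min()/2-70,c.max()/2-70) if len(c) else print(tx,'none')
E
```

```text
29.75 [ 0.5616943  -0.21315759  0.14022876] [ 0.26291203 -0.3511595   0.00162461]
dark col y=-20: x -41.5..46.0
dark col y=-10: x -54.0..46.0
dark col y=0: x -56.5..46.0
dark col y=10: x -42.0..46.0
dark col y=20: x -42.5..46.0
dark row x=30: y [-29.0] [29.5]
dark row x=15: y [-29.5] [29.5]
dark row x=-15: y [-29.5] [29.0]
dark row x=-25: y [-30.0] [29.0]
dark row x=-35: y [-30.0] [28.5]
fence col y=-20: x 43.5..61.5
fence col y=0: x 44.5..61.5
fence col y=20: x 44.0..61.0
fence row x=35 y -49.5 -35.5
fence row x=10 y -49.5 -34.5
fence row x=-15 y -50.0 -34.5
fence row x=-40 y -49.5 -35.0
fence row x=-60 y -49.0 -32.5
```

Measured after release, the lock's side lies on the long fence's inner face within about 0.5 mm and parallel to it within about 1°. The foot is against the end fence, and the arm is clear.

```bash
python3 -c "
from cell import arm; print(arm.hand_in())"
```

```text
the job is handed in; nothing more can be done
None
```

I tipped the padlock onto its back and slid it into the corner of the larger stop. I pressed its foot against the end fence with about 12 N for over a second, released it lying snug against both fences, and handed the job in; the hand-in gave no verdict, and on the way the gripper held the lock a fraction of a millimetre clear of the bench for part of the slide.

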